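# Shim the rocking portion scale on the sushi counter

## Task

The portion scale on the sushi counter rocks because its far right foot has lost its rubber pad. With the fingertips only, push the wooden wedge along the counter, thin end first, under that bare foot until the scale stands level on all its feet; then leave the wedge and press down on the levelling knob at the diagonally opposite corner (near left), the one that stood up in the air, to check that it no longer rocks. Do not grip the wedge or pick it up, do not shove or tip the scale, and leave everything else on the counter where it is.

Things in the scene. Friction and masses are not known exactly. Their poses are not given: they have to be found in the camera images.
- scale: portion scale: white housing, 200 x 180 mm steel pan (top 72 mm up), four feet on corner arms at x = +-124, y = +-114 mm, three with rubber pads 32 mm wide down to z = 0. Origin: mid-scale, level with the pads' undersides; at yaw 0 own x points away from the robot, y left. About 1.8 kg, loose: some 9 N slide it. Over 20 mm of room under housing and arms
- bare_foot (a point): lowest point of the bare foot, a slippery 20 mm steel ball at (+124, -114, +6) mm on the scale: 6 mm short, so 6 mm above the counter when level. At first the scale has sunk onto it (with some 2 N), leaning a little over 2 degrees, the opposite pad about 7 mm in the air. Too thick a wedge there makes it lean and rock the other way
- test_knob (a point): top centre of the black knob over the opposite foot, at (-124, +114, +62) mm on the scale; 27 mm wide, top 10 mm below the pan's, whose corner is 34 mm away. It is fixed to the scale, neither turns nor sinks. Press straight down here for the test, with 3 N or more
- wedge: loose brown wooden wedge lying flat, 110 x 36 mm, 40 g. Origin: centre of underside; own +x to the toe (1 mm thick, x = +55), heel 15 mm high at x = -55 mm, even slope: 6 mm thick at x = +16 mm. Push low on the heel; 4 to 8 N get the toe under the ball, then 1 to 4 N. It stays where left, also under load. It starts right of the scale, toe roughly to the bare foot; any free side will do
- teacup: blue tea cup, 72 mm wide, 68 mm high, origin under its centre; leave alone
- soy: amber soy bottle, 52 mm wide, 115 mm high, origin under its centre; leave alone
- soup_bowl: red lacquer bowl with black lid, 116 mm wide, 78 mm high, origin under its centre; leave alone
- sauce_dish: small white dish, 90 mm wide, 20 mm high, origin under its centre; leave alone
- geta: wooden serving board on two bars, 210 x 120 x 32 mm, origin under its centre; leave alone
- salt: glass salt shaker with steel top, 40 mm wide, 75 mm high, origin under its centre; leave alone
- rice_paddle: white plastic rice paddle lying flat, 200 mm long, origin at its middle; leave alone
Things that resemble listed ones, but are neither listed nor needed, are in the scene too. Leave any orange or yellow look-alike of the wedge alone.

How it is judged:
By the outcome, as a careful person would: the job done as asked, in the order asked, and still so for the second after the job is handed in, with the robot touching nothing.
It also fails if it takes over 58 s, if anything falls off the work surface, if the arm or the gripper's body presses on something with over 40 N, if the wrist force passes 120 N, or if a joint passes its speed limit or range.

## Robot

A 6-joint arm with a two-finger parallel gripper is mounted at the origin on the work surface. World frame = base frame: x ahead of the robot, y to its left, z up, the work surface at z = 0. Lengths are in m, angles in rad, forces in N, time in s.
With the tool pointing down it reaches from about 0.375 to 0.9 m from the base axis. Payload 3.1 kg.
Tool frame: the origin (TCP) lies on the centre line of the jaws, within the pads' length; the fingertips stand 25 mm ahead of it and the grasp point (between the pads) lies 6 mm ahead of it (manip.tips_ahead is the distance from the TCP to the fingertips, in m); z points along the fingers, y is the direction in which the jaws open and shut (so a half turn about z gives the same grasp; the last joint's range is limited). The gripper opens to 85 mm and grips with 20 to 120 N. Pads are 22 mm wide; open, the fingers measure 114 mm over their backs; the gripper's body (76 mm by 85 mm) begins 54 mm behind the grasp point. The pads swing forward as they close: fully open they stand 13 mm farther back than shut.
Start: joints at [-1.349, 0.527, 1.433, -0, 1.181, -0.178], TCP at [0.243, -0.576, 0.256] pointing down, gripper open.
Joint ranges: [-3.08, 3.08], [-0.75, 2.2], [0.22, 2.44], [-1.43, 4.57], [0, 2.65], [-2.85, 2.85]. Speed limits (rad/s): [2.79, 2.79, 3.14, 3.14, 3.14, 3.14].

## Interface

Orientations are given as a unit quaternion [x, y, z, w].
In Python, from station import manip gives the robot as it stands.
- The arm moves only by the tool play_rows, never from a script. Its argument "steps" is a list that holds one entry, the list of rows, each a list of 6 numbers: the shift along the tool's x, y, z in m, then the turn, a rotation vector about the tool's x, y, z in degrees. In form: [[[x, y, z, rx, ry, rz], ...]]. A call has 1 to 10 rows; each row shifts and turns the commanded pose from where the row before left it, along the tool's axes as they then stand; what a row does not reach is not made up. A row lasts 1/8 s, in which the tool goes at most 62.5 mm and 10.7 degrees, less where a joint would pass 70% of its speed; a pose out of reach is approached as far as the arm can. A call is refused whole if a number of a shift passes 0.0625 or a number of a turn 10.7, either way. A call with a gripper value outside its range is refused whole. "fingers" is the opening, from 0 (shut) to 1 (fully open), set as the call begins (left out, the last holds). The fingers move at their own pace and stop on an object; "squeeze" is the grip in N (left out, the last holds). Time passes only in rows, so rows that do not move let the fingers close. It gives the time, the measured TCP pose, the force and the opening at its end, in the units of the state.
- manip.sense(): the state, without advancing time (a new reading comes with each control period).
- manip.snapshot(name): name is "scene" or "top"; returns a dict with "img" (420x560x3 uint8, red, green, blue), "K" (3x3 intrinsics, pixels), "world_from_camera" (4x4, takes a point from camera to world coordinates). Camera axes: x right, y down, z forward; pixel columns grow to the right and rows downward; lengths in m; the calibration is good to about 2 mm. A picture is of the moment at which its call begins. There is no depth.
- manip.sign_off(): hands the job in, once; it reports no verdict.
Trained networks look in a picture, given as the dict that the camera call returned (one of the last four; its "shot" number tells which), for a name from the list of things; names that differ only in an ending like _2 or _b are one class to them, and where a whole thing is asked for, a point or a joint stands for the part that bears it (a point fixed in the world has none). Each returns a list of dicts, best first, with "score" (0 to 1); they miss things now and then, are a little off and sometimes report something else, mostly with a low value. They report only what shows in the picture. A call takes as long as a camera call. They do not tell look-alikes from the thing itself.
- manip.regions_of(label, picture): "pixels" (420x560 bool, what is visible of it) and "rect" ([left, top, right, bottom] in pixels, round what is visible of it).
- manip.pinpoint(label, picture): "point" ([column, row] in pixels: a listed point, or the origin of a listed thing).
The state is a dict: "t": time; "q": joint angles; "qd": joint speeds; "tau": joint torques, N m; "tcp_pos": TCP position; "tool_rot": TCP orientation; "force": force on the tool from outside, world axes, zero at the start; "ft_torque": the same for the moment, N m; "finger_gap": opening from 0.0 (shut) to 1.0 (fully open).
Only numpy, scipy, OpenCV 4.12 (cv2) and the standard library are available. Lean on these libraries where they do the work, as an engineer would, in place of code of your own. Each camera call takes 0.05 s, during which the arm holds its last target.

## Working session

There is one attempt and no reset: what is moved stays moved. The work goes in short steps, Python scripts to look and compute and a tool call to move; the robot and the scene stay as the last step left them, time stands still between calls to the robot, and variables do not carry over. Pictures are saved under pics/ and viewed, and the job is handed in when it is done.

Besides the shell and the picture viewer there is one more tool, called after "Emit:" in YAML: its name, and indented under it one key for each argument. play_rows: Moves the arm, as the interface text tells. Its arguments: {"type":"object","properties":{"steps":{"type":"array"},"fingers":{"type":"number"},"squeeze":{"type":"number"}},"required":["steps"]}

```bash
mkdir -p pics; ls
python3 - <<'E'
from station import manip
import cv2, numpy as np
s=manip.sense()
for k,v in s.items(): print(k,np.round(v,3))
for n in ["scene","top"]:
    p=manip.snapshot(n)
    cv2.imwrite(f"pics/{n}0.png",p["img"][:,:,::-1])
    np.savez(f"{n}0.npz",img=p["img"],K=p["K"],T=p["world_from_camera"])
    print(n,p["K"].tolist(),np.round(p["world_from_camera"],4).tolist())
    for l in ["bare_foot","test_knob","wedge","scale"]:
        print(l,[(np.round(d["point"],1).tolist(),round(d["score"],2)) for d in manip.pinpoint(l,p)])
    print([(d["rect"],round(d["score"],2)) for d in manip.regions_of("wedge",p)])
E
```

```text
pics
t 0.0
q [-1.349  0.528  1.434  0.     1.181 -0.179]
qd [-0.     0.    -0.001 -0.    -0.     0.001]
tau [ 0.0000e+00 -4.4235e+01 -1.7803e+01 -0.0000e+00  8.0000e-03 -0.0000e+00]
tcp_pos [ 0.243 -0.575  0.255]
tool_rot [ 0.98   0.199 -0.    -0.001]
force [ 1.216 -0.487  0.875]
ft_torque [ 0.007 -0.054 -0.038]
finger_gap 0.999
scene [[401.66356968795094, 0.0, 275.3594335230001], [0.0, 401.66356968795094, 207.29394500782539], [0.0, 0.0, 1.0]] [[0.7365, 0.4457, -0.5089, 1.0875], [0.6764, -0.4938, 0.5464, -0.6533], [-0.0077, -0.7466, -0.6652, 0.8295], [0.0, 0.0, 0.0, 1.0]]
bare_foot [([293.0, 245.7], 0.84)]
test_knob [([324.3, 158.8], 0.69)]
wedge [([140.1, 230.4], 0.92), ([397.3, 221.0], 0.82), ([105.1, 285.9], 0.8), ([240.0, 282.2], 0.64)]
scale [([307.6, 205.6], 0.83)]
[([217.5, 268.9, 263.8, 295.0], 0.96), ([388.8, 209.9, 412.9, 236.9], 0.79), ([94.3, 264.9, 114.5, 304.7], 0.61), ([118.0, 219.9, 154.4, 242.4], 0.58)]
top [[506.0948982840975, 0.0, 277.4909031554307], [0.0, 506.0948982840975, 208.9355766141156], [0.0, 0.0, 1.0]] [[0.0171, -0.9968, 0.0783, 0.4033], [-0.9999, -0.017, 0.0023, -0.0415], [-0.001, -0.0783, -0.9969, 1.56], [0.0, 0.0, 0.0, 1.0]]
bare_foot [([287.6, 185.7], 0.62)]
test_knob [([182.9, 231.1], 0.74)]
wedge [([193.1, 130.0], 0.94), ([421.4, 275.0], 0.73), ([344.0, 192.6], 0.65), ([370.5, 306.6], 0.45), ([419.5, 203.5], 0.39)]
scale [([236.3, 205.3], 0.73), ([366.3, 138.1], 0.17)]
[([325.8, 181.7, 361.2, 201.9], 0.9), ([181.6, 109.8, 209.2, 143.0], 0.86), ([310.1, 234.0, 338.0, 260.7], 0.74), ([360.0, 287.9, 370.4, 299.4], 0.66), ([409.1, 259.4, 439.3, 292.0], 0.65)]
```

Run:
```python
import cv2
a=cv2.imread("pics/scene0.png");b=cv2.imread("pics/top0.png")
cv2.imwrite("pics/s_a.png",cv2.resize(a,(800,600),interpolation=cv2.INTER_CUBIC))
cv2.imwrite("pics/t_a.png",cv2.resize(b,(800,600),interpolation=cv2.INTER_CUBIC))
cv2.imwrite("pics/t_b.png",cv2.resize(b[130:290,150:350+30],(0,0),fx=3.4,fy=3.4,interpolation=cv2.INTER_CUBIC))
cv2.imwrite("pics/s_b.png",cv2.resize(a[130:310,200:430],(0,0),fx=3.3,fy=3.3,interpolation=cv2.INTER_CUBIC))
```

```text
(no output)
```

View pics/s_a.png

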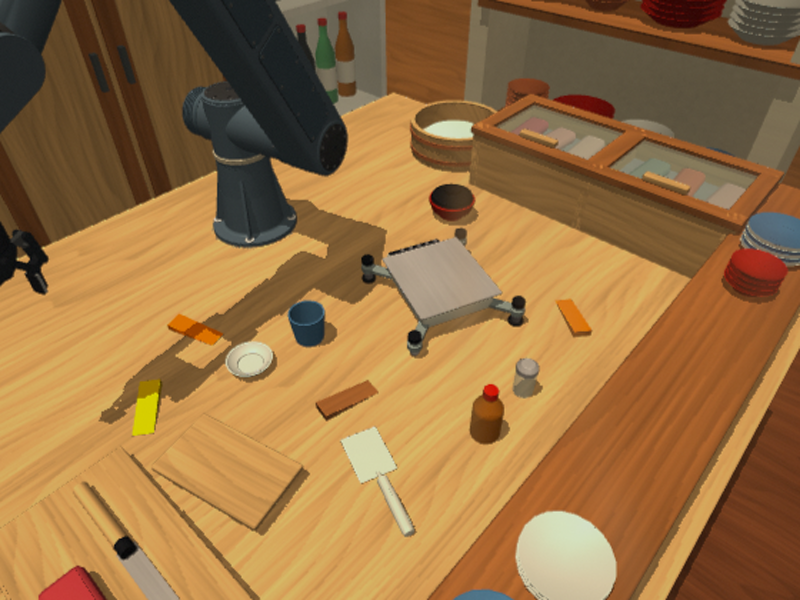

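View pics/t_a.png

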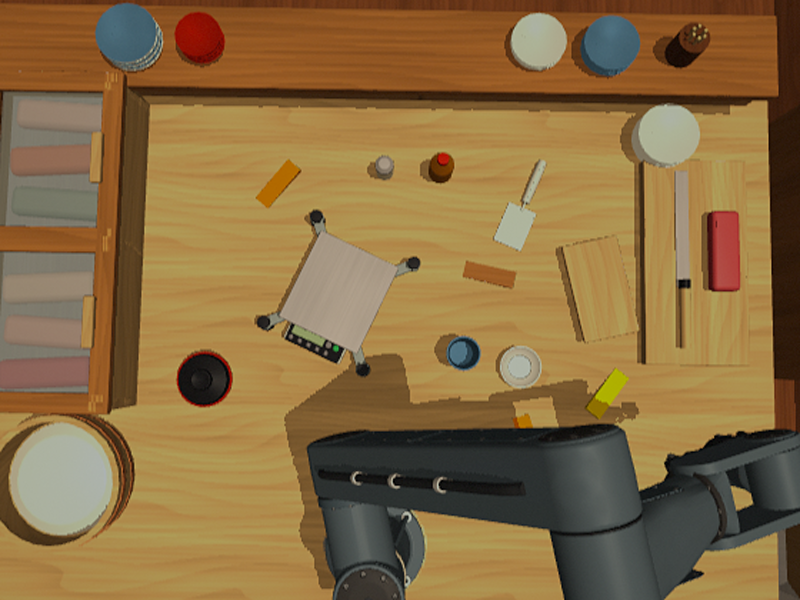

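View pics/t_b.png

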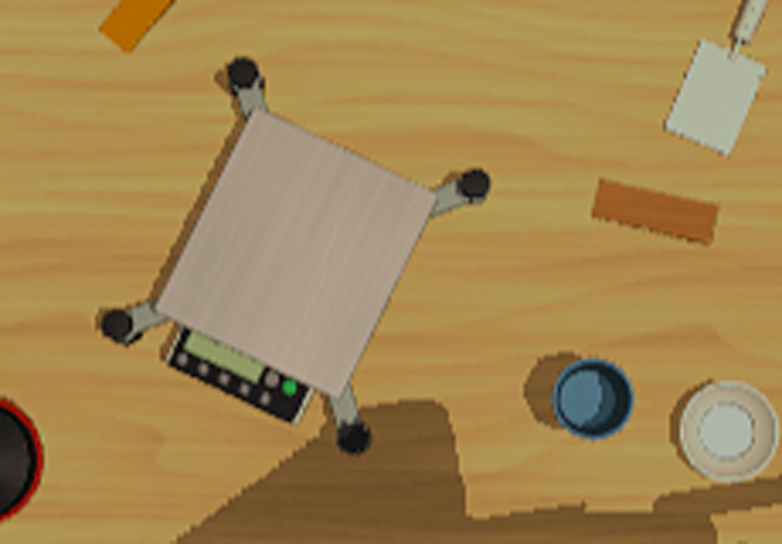

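View pics/s_b.png

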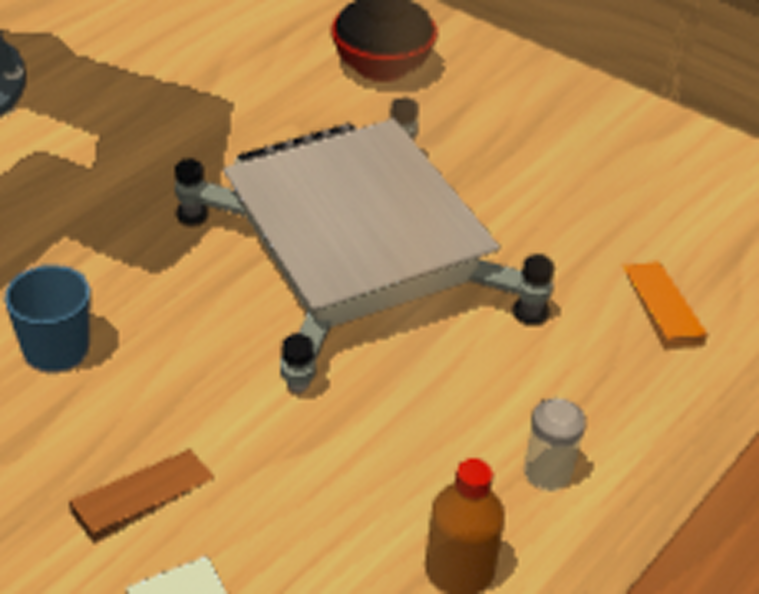

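The brown wedge is at top-view px ≈(343,192), with its heel away from the scale. The bare foot is at ≈(288,185), and the test knob is at ≈(183,231). Next I'll measure these properly.

```bash
cat > h.py <<'E'
import numpy as np, cv2
def load(n):
    d=np.load(n); return dict(img=d["img"],K=d["K"],world_from_camera=d["T"])
def proj(p,X):
    T=np.linalg.inv(p["world_from_camera"]); X=np.atleast_2d(X); c=X@T[:3,:3].T+T[:3,3]
    u=c@p["K"].T; return u[:,:2]/u[:,2:]
def onz(p,uv,z):
    uv=np.atleast_2d(uv); d=np.c_[uv,np.ones(len(uv))]@np.linalg.inv(p["K"]).T@p["world_from_camera"][:3,:3].T
    o=p["world_from_camera"][:3,3]; return o+d*((z-o[2])/d[:,2])[:,None]
E
python3 - <<'E'
from h import *
for n,rois in [("top0",[(285,50,0),]),("scene0",[])]:
    p=load(n+".npz"); im=p["img"]
    hsv=cv2.cvtColor(im,cv2.COLOR_RGB2HSV)
    # dark blobs
    m=(hsv[...,2]<55).astype(np.uint8)
    k,l,s,c=cv2.connectedComponentsWithStats(m)
    for i in range(1,k):
        if 15<s[i,4]<400: print(n,"dark",s[i].tolist(),c[i].round(1))
    # wedge
    x0,y0,x1,y1=(320,170,370,210) if n=="top0" else (205,255,275,305)
    b=((im[...,0].astype(int)-im[...,2])>0)&(hsv[...,0]<13)&(hsv[...,1]>100)
    mm=np.zeros(b.shape,np.uint8); mm[y0:y1,x0:x1]=b[y0:y1,x0:x1]
    cs,_=cv2.findContours(mm,cv2.RETR_EXTERNAL,cv2.CHAIN_APPROX_NONE)
    cc=max(cs,key=cv2.contourArea); print(n,"wedge",cv2.minAreaRect(cc),cv2.approxPolyDP(cc,2,True)[:,0].tolist(),cv2.contourArea(cc))
    o=im.copy(); cv2.drawContours(o,[cc],-1,(0,255,0),1)
    (X0,Y0,X1,Y1)=(255,150,375,230) if n=="top0" else (200,220,320,305)
    cv2.imwrite(f"pics/z_{n}.png",cv2.resize(np.vstack([im[Y0:Y1,X0:X1]]),(0,0),fx=6.5,fy=6.5,interpolation=cv2.INTER_NEAREST)[:,:,::-1])
E
```

```text
top0 dark [544, 12, 3, 45, 51] [544.7  33.7]
top0 dark [465, 23, 25, 24, 290] [474.6  37.5]
top0 dark [90, 61, 18, 2, 26] [100.   61.3]
top0 dark [122, 61, 13, 3, 16] [128.8  62.1]
top0 dark [176, 62, 14, 3, 20] [182.   62.8]
top0 dark [204, 63, 62, 5, 120] [235.9  64. ]
top0 dark [284, 64, 24, 6, 54] [293.3  67. ]
top0 dark [307, 65, 13, 2, 18] [314.1  65.3]
top0 dark [326, 65, 21, 2, 34] [336.7  65.4]
top0 dark [226, 67, 29, 2, 33] [239.3  67.8]
top0 dark [348, 70, 33, 1, 33] [364.  70.]
top0 dark [408, 71, 26, 1, 26] [420.5  71. ]
top0 dark [300, 118, 8, 10, 16] [302.4 122.9]
top0 dark [217, 147, 9, 11, 62] [220.7 151.5]
top0 dark [285, 180, 9, 9, 57] [289.  183.7]
top0 dark [475, 196, 8, 6, 42] [478.4 198.1]
top0 dark [180, 221, 9, 10, 62] [183.9 225.1]
top0 dark [200, 227, 41, 27, 237] [221.2 242.7]
top0 dark [449, 231, 3, 23, 25] [450.9 242.9]
top0 dark [315, 237, 20, 21, 117] [328.2 247.1]
top0 dark [249, 254, 10, 9, 67] [253.7 258.5]
top0 dark [475, 398, 17, 11, 72] [483.4 402.8]
top0 dark [235, 400, 14, 20, 109] [241.1 412. ]
top0 wedge ((339.0, 196.0), (0.0, 0.0), 0.0) [[339, 196]] 0.0
scene0 dark [458, 0, 40, 14, 320] [478.    6.2]
scene0 dark [456, 11, 37, 8, 121] [473.5  15.5]
scene0 dark [82, 32, 13, 27, 161] [87.9 44.8]
scene0 dark [62, 37, 14, 28, 162] [68.7 50.4]
scene0 dark [302, 129, 15, 17, 179] [309.4 136.8]
scene0 dark [253, 178, 8, 9, 57] [256.7 182. ]
scene0 dark [254, 192, 9, 6, 46] [257.9 194.5]
scene0 dark [358, 208, 9, 9, 61] [362.3 211.8]
scene0 dark [356, 221, 10, 7, 46] [360.2 224.4]
scene0 dark [221, 222, 6, 18, 54] [224.3 230.9]
scene0 dark [286, 231, 9, 10, 74] [289.9 235.8]
scene0 dark [80, 376, 16, 15, 160] [ 87.1 382.9]
scene0 wedge ((229.0, 292.0), (0.0, 0.0), 0.0) [[229, 292]] 0.0
```

View pics/z_top0.png

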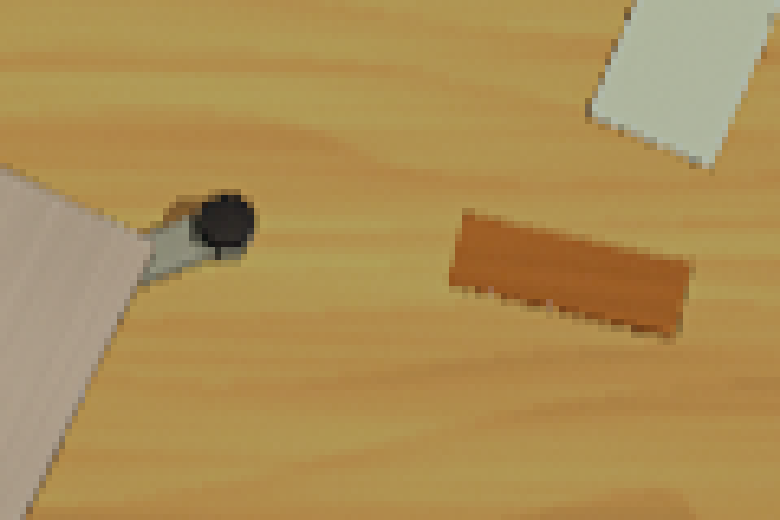

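View pics/z_scene0.png

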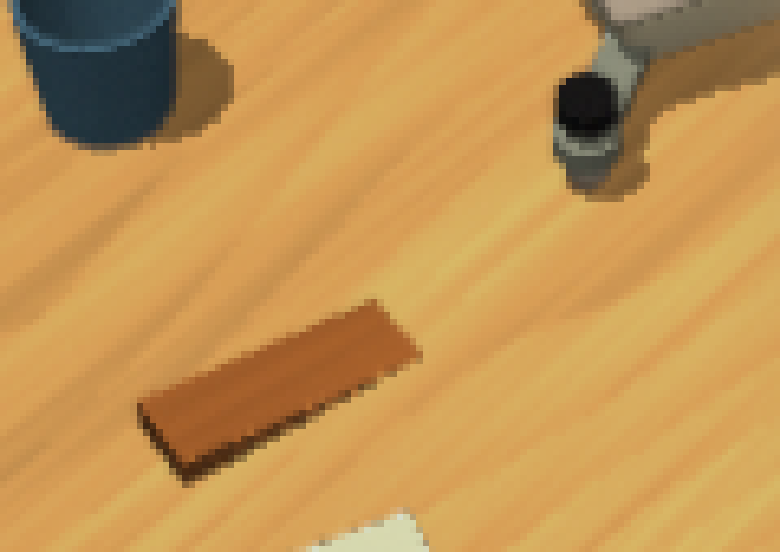

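```bash
cat > fit0.py <<'E'
from h import *
from scipy.optimize import least_squares
from scipy.spatial.transform import Rotation as R
t=load("top0.npz"); s=load("scene0.npz")
feet=np.array([[124,-114],[124,114],[-124,114],[-124,-114]])*1e-3 # FR(bare),FL,NL(test),NR
top=np.array([[289.0,183.7],[221.2,151.5],[183.9,225.1],[253.7,258.5]])
sc={0:(289.9,235.8),1:(362.3,211.8),3:(256.7,182.0)}
def pose(p):
    # lean: down toward bare foot, about diagonal
    d=feet[0]/np.linalg.norm(feet[0]); ax=np.array([-d[1],d[0],0])
    Rm=R.from_euler('z',p[2])*R.from_rotvec(ax*p[3])
    return Rm,np.array([p[0],p[1],p[4]])
def pts(p,z):
    Rm,o=pose(p); return Rm.apply(np.c_[feet,np.full(4,z)])+o
def res(p):
    X=pts(p,.057); r=[(proj(t,X)-top).ravel()]
    X=pts(p,p[5]); 
    r+= [(proj(s,X[i])[0]-sc[i]) for i in sc]
    return np.r_[np.concatenate(r),(p[3]-0.037)/.002,(p[4]-0.0)/.001,(p[5]-.056)/.003]
f=least_squares(res,[.42,.03,-.45,.037,0,.056]); p=f.x
print("scale",np.round(p,4),"res",np.round(f.fun,2))
Rm,o=pose(p)
print("ball low",np.round(Rm.apply([.124,-.114,.006])+o,4),"knob",np.round(Rm.apply([-.124,.114,.062])+o,4))
lv=R.from_euler('z',p[2]); 
print("net:",onz(t,[287.6,185.7],0.0).round(4),onz(s,[293,245.7],0.0).round(4), "knob",onz(t,[182.9,231.1],.069).round(4),onz(s,[324.3,158.8],.069).round(4))
# wedge
tw=np.array([[465,212],[450,285],[692,262],[678,335]])/6.5+[255,150]-.5
sw=np.array([[375,300],[420,353],[138,405],[185,465]])/6.5+[200,220]-.5
def wp(q):
    c,sn=np.cos(q[2]),np.sin(q[2]); L=np.array([[.055,.018,.001],[.055,-.018,.001],[-.055,.018,.015],[-.055,-.018,.015]])
    return np.c_[L[:,0]*c-L[:,1]*sn+q[0],L[:,0]*sn+L[:,1]*c+q[1],L[:,2]]
A=np.array([[0,1,2,3],[1,0,3,2]])
best=None
for a in (0,1):
  for b in (0,1):
    g=least_squares(lambda q:np.r_[(proj(t,wp(q))-tw[A[a]]).ravel(),(proj(s,wp(q))-sw[A[b]]).ravel()],[.4,-.17,1.5])
    if best is None or g.cost<best.cost: best=g
print("wedge",np.round(best.x,4),np.degrees(best.x[2]),best.fun.round(2))
E
python3 fit0.py
```

```text
scale [ 0.532   0.0847 -0.4272  0.037  -0.      0.056 ] res [ 0.35  0.01 -0.29 -0.4   0.12  0.31 -0.19  0.15 -0.17  0.12  0.18 -0.03
  0.05 -0.05 -0.   -0.03  0.  ]
ball low [ 5.977e-01 -7.060e-02 -3.000e-04] knob [0.4674 0.2376 0.0682]
net: [[ 0.5987 -0.068   0.    ]] [[ 0.5991 -0.0579  0.    ]] knob [[0.4502 0.2394 0.069 ]] [[0.463  0.2558 0.069 ]]
wedge [ 0.582  -0.2358  1.3626] 78.06996385220882 [-0.65  0.25 -0.44  0.24 -0.28  0.04  0.04 -0.11 -0.26  0.12  0.43  0.61
 -0.32  0.12 -0.31  0.38]
```

Run:
```python
from h import *
from station import manip
print(manip.tips_ahead)
t=load("top0.npz")
k=.7
P={"geta corners":([(562*k,250*k),(618*k,236*k),(638*k,328*k),(582*k,341*k)],.032),"cup":([(462*k,351*k)],.068),"soy":([(443*k,159*k)],.115),"salt":([(384*k,165*k)],.075),"dish":([(519*k,366*k)],.02),"paddle":([(516*k,203*k),(535*k,210*k),(516*k,249*k),(495*k,240*k)],.005)}
for n,(u,z) in P.items(): print(n,onz(t,u,z)[:,:2].round(3).tolist())
# dubins arc
c0=np.array([.582,-.2358]);th0=1.3626;b=np.array([.5977,-.0706]);
from scipy.optimize import brentq
for Rr in (.2,.3,.4):
    def end(d): return c0+Rr*np.array([np.sin(th0+d)-np.sin(th0),-np.cos(th0+d)+np.cos(th0)])
    def g(d):
        v=b-end(d); return np.cos(th0+d)*v[1]-np.sin(th0+d)*v[0]
    d=brentq(g,0,.4); print(Rr,np.degrees(d),np.degrees(th0+d),end(d),np.linalg.norm(b-end(d)))
```

```text
0.025
geta corners [[0.633, -0.389], [0.665, -0.508], [0.469, -0.549], [0.44, -0.431]]
cup [[0.414, -0.175]]
soy [[0.803, -0.128]]
salt [[0.799, -0.007]]
dish [[0.385, -0.3]]
paddle [[0.739, -0.295], [0.724, -0.336], [0.637, -0.295], [0.656, -0.25]]
0.2 7.017143739002047 85.08837290352801 [ 0.58558452 -0.21158472] 0.14150433157886658
0.3 7.351348107695489 85.42257727222146 [ 0.58752153 -0.19773319] 0.1275399889578903
0.4 7.767040916067959 85.83827008059394 [ 0.58958314 -0.18215061] 0.11184552611155597
```

```bash
cat >> h.py <<'E'
def rows(cur,tgts):
    """cur,tgts: (x,y,z,yawdeg) ; returns rounded rows, tracking rounding"""
    c=np.array(cur,float); out=[]
    for g in tgts:
        d=np.array(g)-c; a=np.radians(c[3]); cs,sn=np.cos(a),np.sin(a)
        r=[round(cs*d[0]+sn*d[1],4),round(sn*d[0]-cs*d[1],4),round(-d[2],4),0,0,round(-d[3],2)]
        out.append(r)
        c=c+[cs*r[0]+sn*r[1],sn*r[0]-cs*r[1],-r[2],-r[5]]
    print(str([out]).replace(" ","")); print("end",c.round(4))
    return c
def state():
    from station import manip
    from scipy.spatial.transform import Rotation as R
    s=manip.sense(); x=R.from_quat(s["tool_rot"]).as_matrix()
    return s, np.r_[s["tcp_pos"],np.degrees(np.arctan2(x[1,0],x[0,0]))], x[:,2]
E
python3 - <<'E'
from h import *
s,c,z=state(); print(c.round(4),z.round(4))
g=np.array([.5652,-.315,.10,78.07])
rows(c,[c+(g-c)*k/10 for k in range(1,11)])
E
```

```text
[ 0.2433 -0.5757  0.2563 22.9055] [ 0. -0. -1.]
[[[np.float64(0.0398),np.float64(-0.0115),np.float64(0.0156),0,0,np.float64(-5.52)],[np.float64(0.0407),np.float64(-0.0076),np.float64(0.0157),0,0,np.float64(-5.51)],[np.float64(0.0413),np.float64(-0.0036),np.float64(0.0156),0,0,np.float64(-5.52)],[np.float64(0.0414),np.float64(0.0003),np.float64(0.0156),0,0,np.float64(-5.52)],[np.float64(0.0412),np.float64(0.0043),np.float64(0.0157),0,0,np.float64(-5.51)],[np.float64(0.0406),np.float64(0.0082),np.float64(0.0156),0,0,np.float64(-5.52)],[np.float64(0.0396),np.float64(0.0122),np.float64(0.0156),0,0,np.float64(-5.52)],[np.float64(0.0383),np.float64(0.0158),np.float64(0.0157),0,0,np.float64(-5.51)],[np.float64(0.0365),np.float64(0.0195),np.float64(0.0156),0,0,np.float64(-5.52)],[np.float64(0.0346),np.float64(0.0229),np.float64(0.0156),0,0,np.float64(-5.51)]]]
end [ 0.5652 -0.315   0.1    78.0655]
```

Emit:
play_rows:
  steps:
    - [[0.0398, -0.0115, 0.0156, 0, 0, -5.52], [0.0407, -0.0076, 0.0157, 0, 0, -5.51], [0.0413, -0.0036, 0.0156, 0, 0, -5.52], [0.0414, 0.0003, 0.0156, 0, 0, -5.52], [0.0412, 0.0043, 0.0157, 0, 0, -5.51], [0.0406, 0.0082, 0.0156, 0, 0, -5.52], [0.0396, 0.0122, 0.0156, 0, 0, -5.52], [0.0383, 0.0158, 0.0157, 0, 0, -5.51], [0.0365, 0.0195, 0.0156, 0, 0, -5.52], [0.0346, 0.0229, 0.0156, 0, 0, -5.51]]
  fingers: 0

```text
t: 1.85
tcp_pos: [0.5664, -0.3142, 0.0996]
tool_rot: [0.776, 0.631, 0.0, 0.0]
force: [0.1, -0.1, 0.2]
finger_gap: 0.001
```

```bash
sed -i 's/out.append(r)/r=[float(v) for v in r]; out.append(r)/' h.py
python3 - <<'E'
from h import *
s,c,z=state(); print(s["t"],c.round(4),z.round(4),s["finger_gap"],np.round(s["force"],2))
g=np.array([.5652,-.315,.03,78.07])
rows(c,[c+(g-c)*k/4 for k in range(1,5)])
E
```

```text
1.85 [ 0.5664 -0.3142  0.0996 78.2468] [ 4.e-04 -4.e-04 -1.e+00] 0.0007800409162862329 [ 0.13 -0.12  0.18]
[[[-0.0003,-0.0003,0.0174,0.0,0.0,0.04],[-0.0002,-0.0002,0.0174,0.0,0.0,0.05],[-0.0003,-0.0003,0.0174,0.0,0.0,0.04],[-0.0002,-0.0003,0.0174,0.0,0.0,0.05]]]
end [ 5.65200e-01 -3.15000e-01  3.00000e-02  7.80668e+01]
```

Emit:
play_rows:
  steps:
    - [[0, 0, 0.02, 0, 0, 0], [0, 0, 0.02, 0, 0, 0], [0, 0, 0.02, 0, 0, 0], [0, 0, 0.01, 0, 0, 0], [0, 0, 0, 0, 0, 0], [0, 0, 0, 0, 0, 0]]

```text
t: 2.6
tcp_pos: [0.5654, -0.3156, 0.0306]
tool_rot: [0.777, 0.63, 0.0, 0.001]
force: [-0.6, -0.8, 0.2]
finger_gap: -0.0
```

Run:
```python
from h import *
from station import manip
s,c,z=state(); print(s["t"],c.round(4),z.round(4),np.round(s["force"],2))
for n in ["scene","top"]:
    p=manip.snapshot(n); np.savez(f"{n}1.npz",img=p["img"],K=p["K"],T=p["world_from_camera"])
    (X0,Y0,X1,Y1)=(255,130,405,240) if n=="top" else (170,210,320,320)
    cv2.imwrite(f"pics/z_{n}1.png",cv2.resize(p["img"][Y0:Y1,X0:X1],(0,0),fx=5,fy=5,interpolation=cv2.INTER_CUBIC)[:,:,::-1])
```

```text
2.6 [ 5.65400e-01 -3.15600e-01  3.06000e-02  7.80315e+01] [ 9.e-04 -8.e-04 -1.e+00] [-0.61 -0.76  0.23]
```

View pics/z_scene1.png

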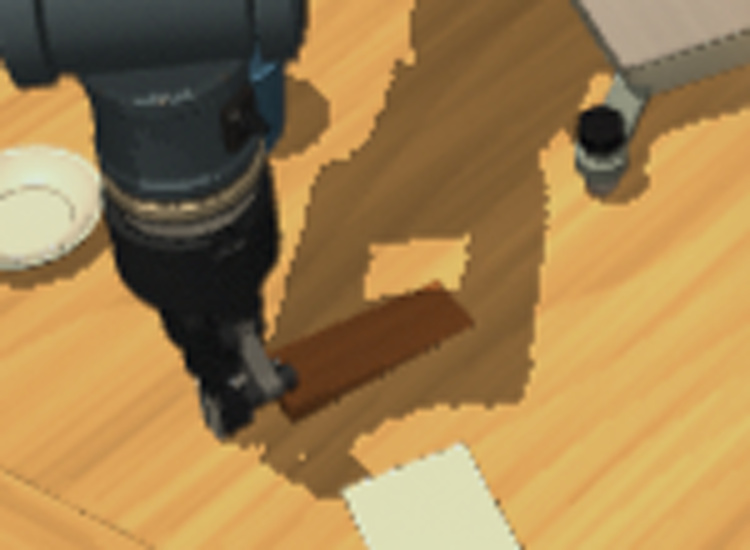

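View pics/z_top1.png

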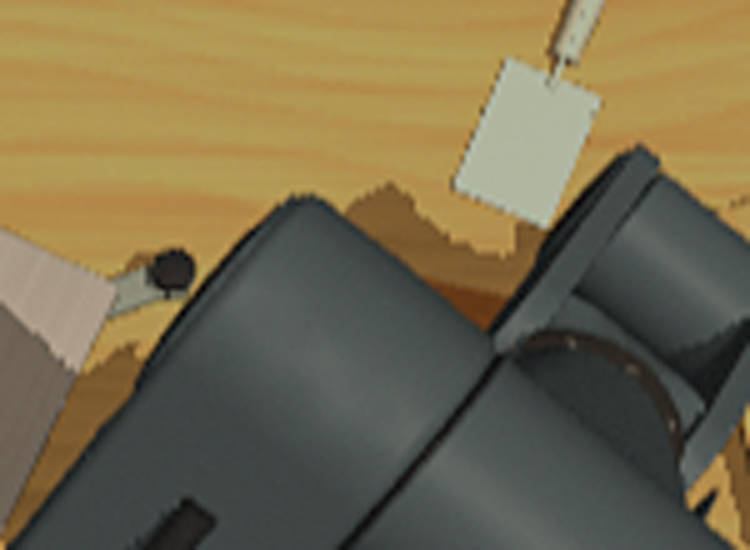

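Run:
```python
from h import *
p=load("scene1.npz"); 
a=np.radians(78.07); x=np.array([np.cos(a),np.sin(a),0]); y=np.array([np.sin(a),-np.cos(a),0])
o=np.array([.5654,-.3156,.0056])
f=12;X0,Y0=195,260
im=cv2.resize(p["img"][Y0:Y0+50,X0:X0+65],(0,0),fx=f,fy=f,interpolation=cv2.INTER_NEAREST)[:,:,::-1].copy()
for z in (0,.04):
  q=[o+sx*.011*x+sy*.0145*y+[0,0,z] for sx,sy in ((1,1),(1,-1),(-1,-1),(-1,1))]
  u=((proj(p,np.array(q))-[X0,Y0]+.5)*f).astype(int)
  cv2.polylines(im,[u],True,(0,255,0) if z==0 else (255,255,0),1)
u=((proj(p,np.array([[.5706,-.2896,0]]))-[X0,Y0]+.5)*f).astype(int)[0]; cv2.circle(im,tuple(int(v) for v in u),4,(0,0,255),-1)
cv2.imwrite("pics/tip1.png",im)
```

```text
(no output)
```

View pics/tip1.png

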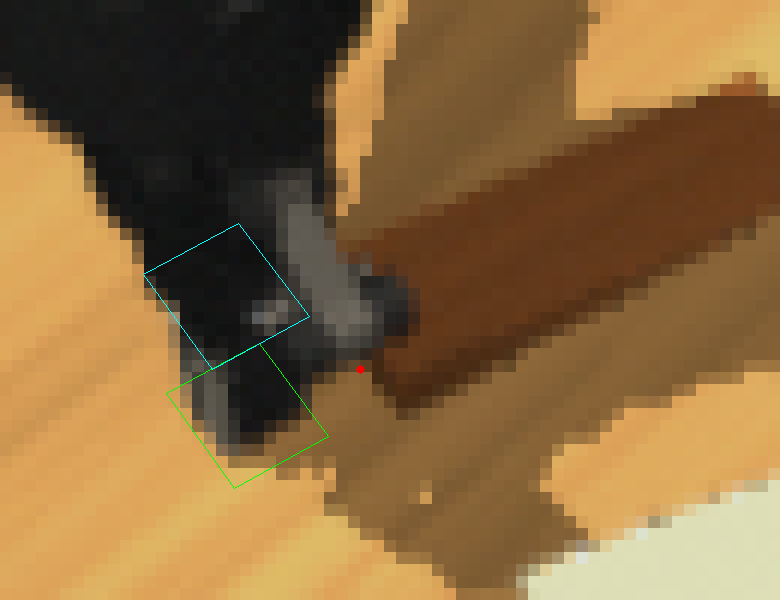

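Emit:
play_rows:
  steps:
    - [[0, 0, 0.0015, 0, 0, 0], [0, 0, 0.0015, 0, 0, 0], [0.003, 0, 0, 0, 0, 0], [0.003, 0, 0, 0, 0, 0], [0.003, 0, 0, 0, 0, 0], [0.003, 0, 0, 0, 0, 0], [0.003, 0, 0, 0, 0, 0], [0, 0, 0, 0, 0, 0], [0, 0, 0, 0, 0, 0]]

```text
t: 3.82
tcp_pos: [0.5684, -0.3003, 0.027]
tool_rot: [0.777, 0.63, 0.0, 0.0]
force: [-0.4, -0.1, -0.9]
finger_gap: 0.0
```

```bash
cat > look.py <<'E'
import sys
from h import *
from station import manip
n=sys.argv[1]; X0,Y0,w,hh,f=map(int,sys.argv[2:7])
s,c,z=state(); print(s["t"],c.round(4),z.round(4),np.round(s["force"],2))
p=manip.snapshot("scene"); np.savez(f"scene{n}.npz",img=p["img"],K=p["K"],T=p["world_from_camera"])
cv2.imwrite(f"pics/l{n}.png",cv2.resize(p["img"][Y0:Y0+hh,X0:X0+w],(0,0),fx=f,fy=f,interpolation=cv2.INTER_NEAREST)[:,:,::-1])
E
python3 look.py 2 195 240 110 70 7
```

```text
3.825 [ 5.68400e-01 -3.00300e-01  2.70000e-02  7.80666e+01] [ 1.e-04 -1.e-04 -1.e+00] [-0.43 -0.12 -0.92]
```

View pics/l2.png

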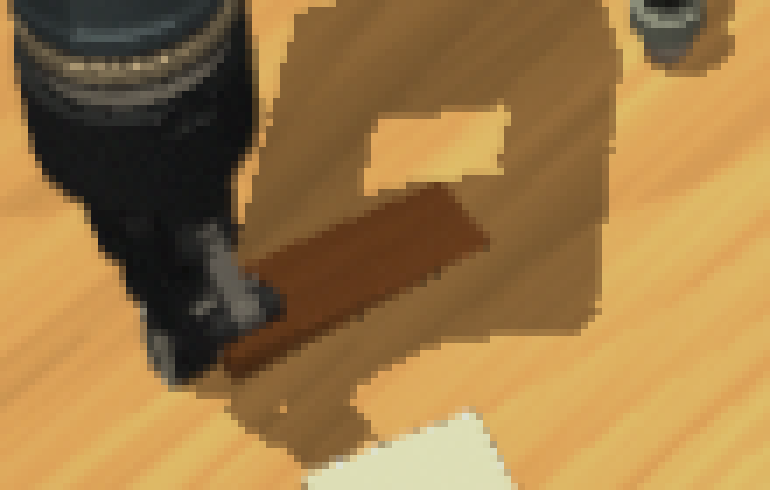

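Run:
```python
from h import *
c0=np.array([.582,-.2358]);th0=np.radians(78.07);Rr=.3;D=np.radians(7.35)
def tool(d,s):
    th=th0+d; c=c0+Rr*np.array([np.sin(th)-np.sin(th0),-np.cos(th)+np.cos(th0)])+s*np.array([np.cos(th),np.sin(th)])
    t=c-.066*np.array([np.cos(th),np.sin(th)]); return [t[0],t[1],.027,np.degrees(th)]
print(tool(0,0))
rows(tool(0,0),[tool(D*k/9,0) for k in range(1,10)])
```

```text
[np.float64(0.5683567107878953), np.float64(-0.3003744582592442), 0.027, np.float64(78.07)]
[[[0.0043,0.0009,-0.0,0.0,0.0,-0.82],[0.0043,0.0009,-0.0,0.0,0.0,-0.81],[0.0042,0.0009,-0.0,0.0,0.0,-0.82],[0.0043,0.0009,-0.0,0.0,0.0,-0.82],[0.0043,0.001,-0.0,0.0,0.0,-0.81],[0.0043,0.0009,-0.0,0.0,0.0,-0.82],[0.0043,0.0009,-0.0,0.0,0.0,-0.82],[0.0043,0.0009,-0.0,0.0,0.0,-0.81],[0.0042,0.0009,-0.0,0.0,0.0,-0.82]]]
end [ 5.823e-01 -2.636e-01  2.700e-02  8.542e+01]
```

Emit:
play_rows:
  steps:
    - [[0.0043, 0.0009, 0, 0, 0, -0.82], [0.0043, 0.0009, 0, 0, 0, -0.81], [0.0042, 0.0009, 0, 0, 0, -0.82], [0.0043, 0.0009, 0, 0, 0, -0.82], [0.0043, 0.001, 0, 0, 0, -0.81], [0.0043, 0.0009, 0, 0, 0, -0.82], [0.0043, 0.0009, 0, 0, 0, -0.82], [0.0043, 0.0009, 0, 0, 0, -0.81], [0.0042, 0.0009, 0, 0, 0, -0.82], [0.002, 0, 0, 0, 0, 0]]

```text
t: 5.12
tcp_pos: [0.5825, -0.2611, 0.027]
tool_rot: [0.735, 0.678, -0.0, -0.0]
force: [1.1, -0.5, -0.1]
finger_gap: 0.003
```

```bash
python3 look.py 3 200 225 110 70 7
```

```text
5.125 [ 5.82500e-01 -2.61100e-01  2.70000e-02  8.54453e+01] [-0. -0. -1.] [ 1.07 -0.51 -0.07]
```

View pics/l3.png

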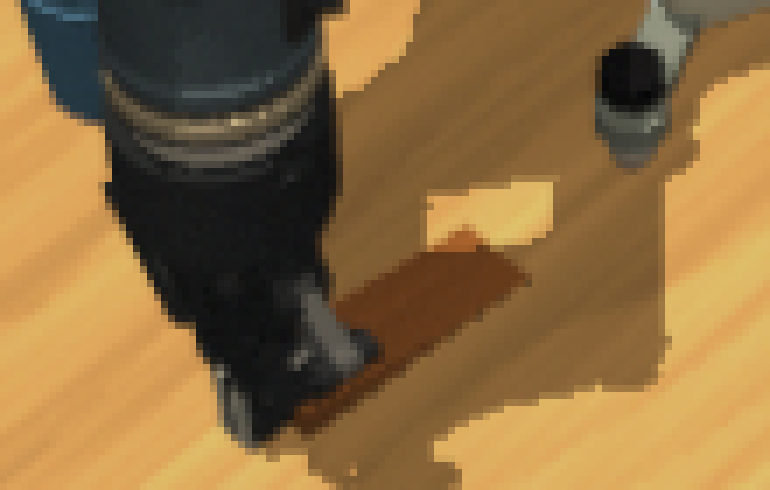

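```bash
cat > fitw.py <<'E'
from h import *
from scipy.optimize import least_squares
L=np.array([[55,18,1],[55,-18,1],[-55,18,15],[-55,-18,15],[-55,-18,0],[55,-18,0],[-55,18,0]])*1e-3
def wp(q,l): 
    c,s=np.cos(q[2]),np.sin(q[2]); return np.c_[l[:,0]*c-l[:,1]*s+q[0],l[:,0]*s+l[:,1]*c+q[1],l[:,2]]
def fit(p,idx,uv,q0,bias=np.zeros(2)):
    g=least_squares(lambda q:(proj(p,wp(q,L[idx]))+bias-uv).ravel(),q0); return g.x,g.fun
def overlay(p,q,X0,Y0,w,hh,f,name):
    im=cv2.resize(p["img"][Y0:Y0+hh,X0:X0+w],(0,0),fx=f,fy=f,interpolation=cv2.INTER_NEAREST)[:,:,::-1].copy()
    u=((proj(p,wp(q,L))-[X0,Y0]+.5)*f).astype(int)
    for a,b in ((0,1),(0,2),(1,3),(2,3),(3,4),(4,5),(2,6)): cv2.line(im,tuple(map(int,u[a])),tuple(map(int,u[b])),(0,255,0),1)
    cv2.imwrite(name,im)
E
python3 - <<'E'
from fitw import *
p=load("scene3.npz")
a=np.radians(85.42); q=[.5825+.066*np.cos(a),-.2611+.066*np.sin(a),a]; print(q)
print(fit(p,[0,1,3,4],np.array([[475,230],[528,272],[303,403],[308,434]])/7+[200,225]-.5,q))
overlay(p,q,200,225,110,70,7,"pics/o3.png")
E
```

```text
[np.float64(0.5877701645468819), np.float64(-0.19531075037934548), np.float64(1.4908602470535564)]
(array([ 0.58462709, -0.19274235,  1.46365735]), array([-0.43103807, -1.04098326,  0.7113752 ,  0.55390143,  0.03800943,
        0.56968475, -0.3131293 , -0.19387855]))
```

View pics/o3.png

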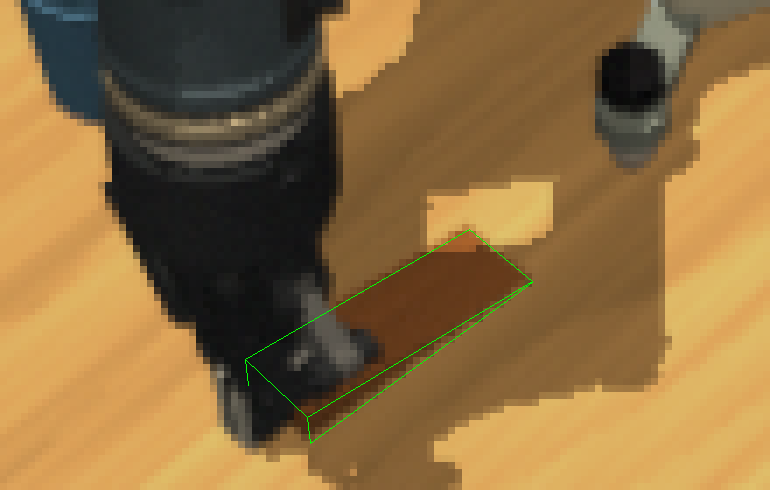

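Emit:
play_rows:
  steps:
    - [[0.0052, 0, 0, 0, 0, 0], [0.0052, 0, 0, 0, 0, 0], [0.0052, 0, 0, 0, 0, 0], [0.0052, 0, 0, 0, 0, 0], [0.0052, 0, 0, 0, 0, 0], [0.0052, 0, 0, 0, 0, 0], [0.0052, 0, 0, 0, 0, 0], [0.0052, 0, 0, 0, 0, 0], [0.0052, 0, 0, 0, 0, 0], [0.0032, 0, 0, 0, 0, 0]]

```text
t: 6.42
tcp_pos: [0.5864, -0.2112, 0.027]
tool_rot: [0.735, 0.678, -0.0, -0.0]
force: [0.5, 0.0, 1.1]
finger_gap: -0.002
```

```bash
python3 look.py 4 215 205 110 70 7
```

```text
6.425 [ 5.86400e-01 -2.11200e-01  2.70000e-02  8.54317e+01] [-1.e-04  1.e-04 -1.e+00] [0.47 0.03 1.13]
```

View pics/l4.png

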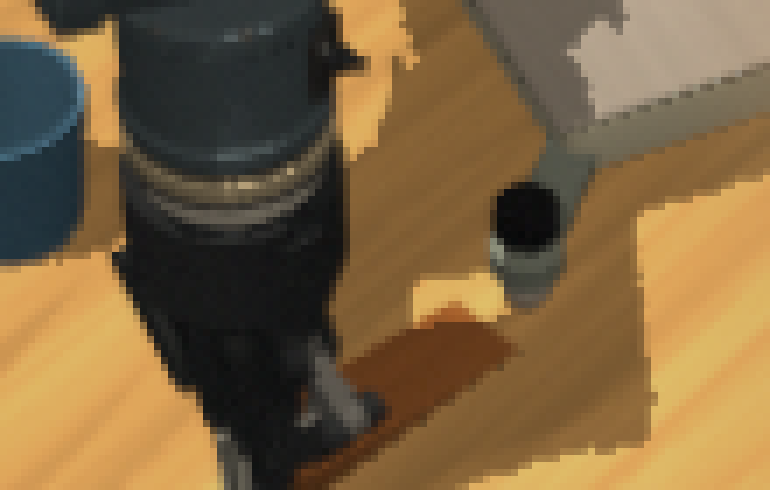

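Run:
```python
from fitw import *
p=load("scene4.npz")
print(onz(p,np.array([[455,305],[520,350]])/7+[215,205]-.5,.001))
a=np.radians(85.0); q=[.586+.068*np.cos(a)-.002,-.2112+.068*np.sin(a),a]; print(q)
print(fit(p,[0,1,3],np.array([[455,305],[520,350],[295,472]])/7+[215,205]-.5,q))
print((proj(p,[[.5977,-.0706,0]])-[215,205]+.5)*7)
overlay(p,q,215,205,110,70,7,"pics/o4.png")
```

```text
[[ 0.57767799 -0.09059944  0.001     ]
 [ 0.61246441 -0.09115267  0.001     ]]
[np.float64(0.5899265905068407), np.float64(-0.1434587605297613), np.float64(1.4835298641951802)]
(array([ 0.58787208, -0.14509741,  1.44673243]), array([ 0.32582592, -0.60823   , -0.36285961,  0.33916832,  0.04049309,
        0.23269238]))
[[525.99719272 304.12589736]]
```

View pics/o4.png

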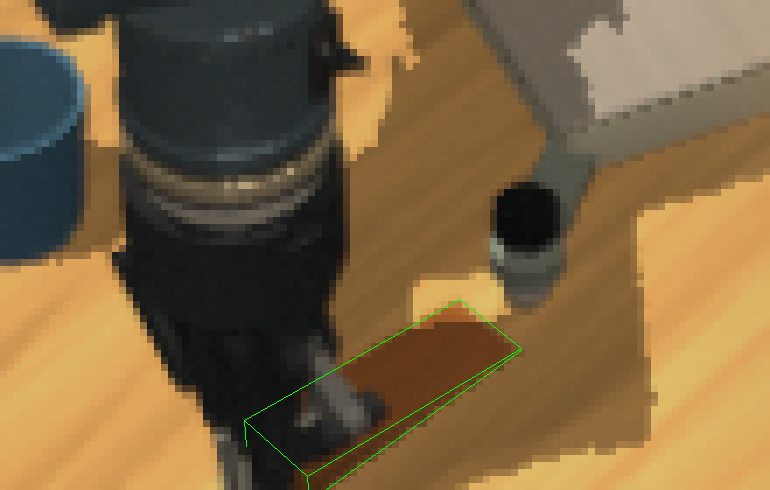

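Emit:
play_rows:
  steps:
    - [[0.004, 0, 0, 0, 0, 0], [0.004, 0, 0, 0, 0, 0], [0.002, 0, 0, 0, 0, 0], [0.001, 0, 0, 0, 0, 0], [0, 0, 0, 0, 0, 0]]

```text
t: 7.1
tcp_pos: [0.5873, -0.2006, 0.027]
tool_rot: [0.735, 0.678, 0.0, -0.0]
force: [-0.5, 0.1, -0.2]
finger_gap: -0.003
```

Emit:
play_rows:
  steps:
    - [[0.001, 0, 0, 0, 0, 0], [0.001, 0, 0, 0, 0, 0]]

```text
t: 7.35
tcp_pos: [0.5874, -0.1987, 0.027]
tool_rot: [0.735, 0.678, 0.0, 0.0]
force: [-1.1, -0.1, -0.1]
finger_gap: -0.0
```

Emit:
play_rows:
  steps:
    - [[0.001, 0, 0, 0, 0, 0], [0.001, 0, 0, 0, 0, 0]]

```text
t: 7.6
tcp_pos: [0.5876, -0.1966, 0.027]
tool_rot: [0.735, 0.678, -0.0, -0.0]
force: [0.3, 0.5, 1.1]
finger_gap: 0.004
```

Emit:
play_rows:
  steps:
    - [[0.001, 0, 0, 0, 0, 0], [0.001, 0, 0, 0, 0, 0]]

```text
t: 7.85
tcp_pos: [0.5878, -0.1947, 0.027]
tool_rot: [0.735, 0.678, -0.0, 0.0]
force: [0.2, -1.1, -0.8]
finger_gap: -0.003
```

Emit:
play_rows:
  steps:
    - [[0.001, 0, 0, 0, 0, 0], [0.001, 0, 0, 0, 0, 0]]

```text
t: 8.1
tcp_pos: [0.5884, -0.1935, 0.0273]
tool_rot: [0.735, 0.678, -0.0, 0.001]
force: [-0.5, -3.5, -0.2]
finger_gap: 0.003
```

Emit:
play_rows:
  steps:
    - [[0.001, 0, 0, 0, 0, 0], [0.001, 0, 0, 0, 0, 0]]

```text
t: 8.35
tcp_pos: [0.5881, -0.1908, 0.0271]
tool_rot: [0.735, 0.678, 0.0, 0.0]
force: [-0.6, -2.7, 0.3]
finger_gap: 0.003
```

Emit:
play_rows:
  steps:
    - [[0.001, 0, 0, 0, 0, 0], [0.001, 0, 0, 0, 0, 0]]

```text
t: 8.6
tcp_pos: [0.5882, -0.1886, 0.027]
tool_rot: [0.735, 0.678, -0.0, -0.0]
force: [-0.7, -2.6, -0.1]
finger_gap: -0.003
```

Emit:
play_rows:
  steps:
    - [[0.001, 0, 0, 0, 0, 0], [0.001, 0, 0, 0, 0, 0]]

```text
t: 8.85
tcp_pos: [0.5884, -0.1866, 0.027]
tool_rot: [0.735, 0.678, -0.0, -0.0]
force: [-0.6, -2.7, 0.3]
finger_gap: 0.002
```

```bash
python3 look.py 5 240 175 110 80 7
```

```text
8.85 [ 5.88400e-01 -1.86600e-01  2.70000e-02  8.54177e+01] [-0.  0. -1.] [-0.63 -2.66  0.32]
```

View pics/l5.png

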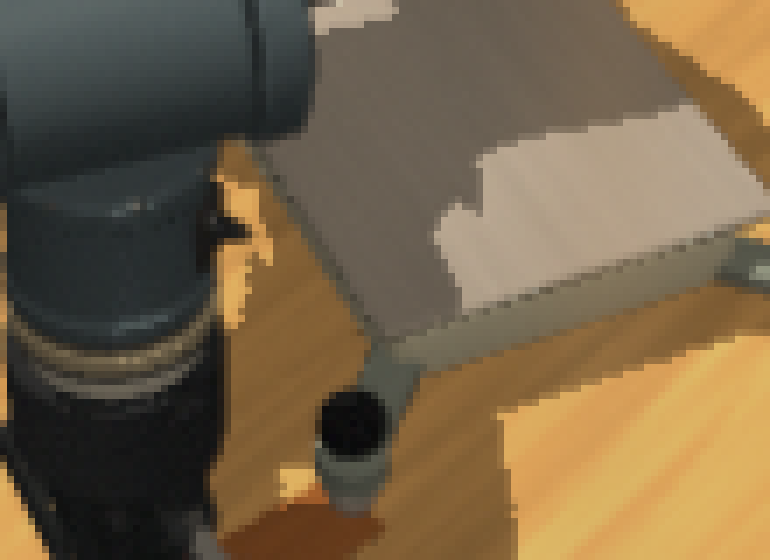

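Emit:
play_rows:
  steps:
    - [[0.0015, 0, 0, 0, 0, 0], [0.0015, 0, 0, 0, 0, 0], [0.0015, 0, 0, 0, 0, 0], [0.0015, 0, 0, 0, 0, 0], [0.0015, 0, 0, 0, 0, 0], [0.0015, 0, 0, 0, 0, 0], [0.0015, 0, 0, 0, 0, 0], [0.0015, 0, 0, 0, 0, 0], [0.0015, 0, 0, 0, 0, 0], [0.0015, 0, 0, 0, 0, 0]]

```text
t: 10.15
tcp_pos: [0.5895, -0.1716, 0.027]
tool_rot: [0.735, 0.678, -0.0, -0.0]
force: [-0.1, -1.9, 0.4]
finger_gap: 0.001
```

Emit:
play_rows:
  steps:
    - [[0.0015, 0, 0, 0, 0, 0], [0.0015, 0, 0, 0, 0, 0], [0.0015, 0, 0, 0, 0, 0], [0.0015, 0, 0, 0, 0, 0], [0.0015, 0, 0, 0, 0, 0], [0.0015, 0, 0, 0, 0, 0], [0.0015, 0, 0, 0, 0, 0]]

```text
t: 11.02
tcp_pos: [0.5904, -0.1612, 0.027]
tool_rot: [0.735, 0.678, 0.0, -0.0]
force: [0.7, -2.9, -0.4]
finger_gap: 0.002
```

```bash
cat > knobs.py <<'E'
from h import *
def blobs(p,exp,r=9,thr=55):
    v=cv2.cvtColor(p["img"],cv2.COLOR_RGB2HSV)[...,2]; m=(v<thr).astype(np.uint8)
    k,l,s,c=cv2.connectedComponentsWithStats(m); out={}
    for n,e in exp.items():
        d=[(np.hypot(*(c[i]-e)),i) for i in range(1,k) if 25<s[i,4]<200]
        d=min(d); out[n]=(c[d[1]].round(1).tolist(),s[d[1]].tolist()) if d[0]<r else None
    return out
EXP={"FR":(289.9,235.8),"FRpadx":(289,247),"FL":(362.3,211.8),"FLpad":(360.2,224.4),"NR":(256.7,182.0),"NRpad":(257.9,194.5)}
E
python3 look.py 6 240 165 125 80 6; python3 -c "
from knobs import *
for n in ('scene0.npz','scene5.npz','scene6.npz'): print(n,blobs(load(n),EXP))"
```

```text
11.025 [ 5.90400e-01 -1.61200e-01  2.70000e-02  8.54199e+01] [-0.  0. -1.] [ 0.67 -2.91 -0.39]
scene0.npz {'FR': ([289.9, 235.8], [286, 231, 9, 10, 74]), 'FRpadx': None, 'FL': ([362.3, 211.8], [358, 208, 9, 9, 61]), 'FLpad': ([360.2, 224.4], [356, 221, 10, 7, 46]), 'NR': ([256.7, 182.0], [253, 178, 8, 9, 57]), 'NRpad': ([257.9, 194.5], [254, 192, 9, 6, 46])}
scene5.npz {'FR': ([290.2, 235.3], [286, 231, 10, 10, 82]), 'FRpadx': None, 'FL': ([362.4, 211.6], [359, 208, 8, 9, 59]), 'FLpad': ([360.2, 224.6], [356, 221, 10, 7, 41]), 'NR': None, 'NRpad': None}
scene6.npz {'FR': ([290.2, 234.4], [286, 230, 10, 10, 80]), 'FRpadx': None, 'FL': ([362.4, 211.4], [359, 207, 8, 9, 60]), 'FLpad': ([360.0, 224.6], [356, 221, 10, 7, 38]), 'NR': None, 'NRpad': None}
```

View pics/l6.png

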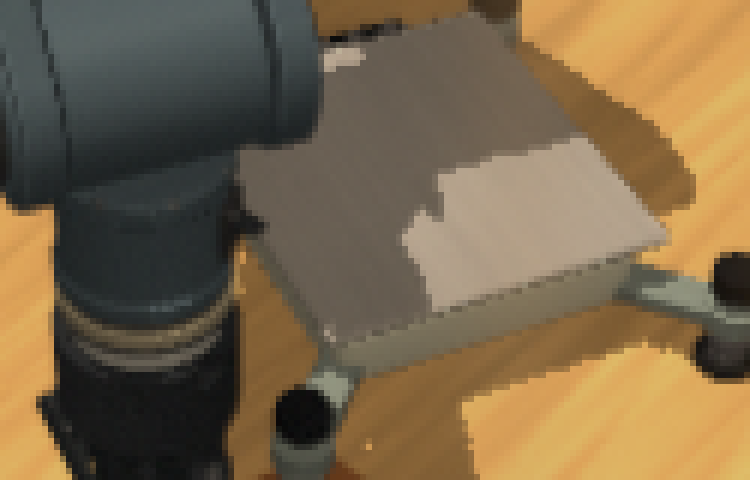

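Emit:
play_rows:
  steps:
    - [[0.001, 0, 0, 0, 0, 0], [0.001, 0, 0, 0, 0, 0], [0.001, 0, 0, 0, 0, 0], [0.001, 0, 0, 0, 0, 0]]

```text
t: 11.58
tcp_pos: [0.5907, -0.1573, 0.027]
tool_rot: [0.735, 0.678, -0.0, -0.0]
force: [-0.8, -2.5, -0.4]
finger_gap: -0.001
```

Emit:
play_rows:
  steps:
    - [[0.0005, 0, 0, 0, 0, 0]]

```text
t: 11.7
tcp_pos: [0.5908, -0.1567, 0.027]
tool_rot: [0.735, 0.678, -0.0, -0.0]
force: [-0.6, -3.6, -0.1]
finger_gap: 0.002
```

Emit:
play_rows:
  steps:
    - [[0.0005, 0, 0, 0, 0, 0]]

```text
t: 11.82
tcp_pos: [0.5908, -0.1563, 0.027]
tool_rot: [0.735, 0.678, -0.0, -0.0]
force: [-0.6, -2.8, 0.3]
finger_gap: -0.001
```

Emit:
play_rows:
  steps:
    - [[0.0005, 0, 0, 0, 0, 0]]

```text
t: 11.95
tcp_pos: [0.5909, -0.1558, 0.027]
tool_rot: [0.735, 0.678, 0.0, -0.0]
force: [-0.4, -2.7, -0.3]
finger_gap: -0.004
```

Emit:
play_rows:
  steps:
    - [[0.0005, 0, 0, 0, 0, 0]]

```text
t: 12.08
tcp_pos: [0.5909, -0.1553, 0.027]
tool_rot: [0.735, 0.678, -0.0, -0.0]
force: [0.7, -2.7, -0.9]
finger_gap: 0.0
```

Run:
```python
from h import *
from station import manip
from knobs import *
p=manip.snapshot("top"); np.savez("top7.npz",img=p["img"],K=p["K"],T=p["world_from_camera"])
cv2.imwrite("pics/t7.png",cv2.resize(p["img"][100:300,150:410],(0,0),fx=3,fy=3,interpolation=cv2.INTER_CUBIC)[:,:,::-1])
p=manip.snapshot("scene"); np.savez("scene7.npz",img=p["img"],K=p["K"],T=p["world_from_camera"])
print(blobs(p,EXP))
cv2.imwrite("pics/l7.png",cv2.resize(p["img"][165:265,210:335],(0,0),fx=6,fy=6,interpolation=cv2.INTER_NEAREST)[:,:,::-1])
```

```text
{'FR': ([290.2, 233.9], [286, 229, 10, 10, 80]), 'FRpadx': None, 'FL': ([362.5, 211.2], [359, 207, 8, 9, 60]), 'FLpad': ([360.1, 224.7], [356, 221, 10, 7, 36]), 'NR': None, 'NRpad': None}
```

View pics/l7.png

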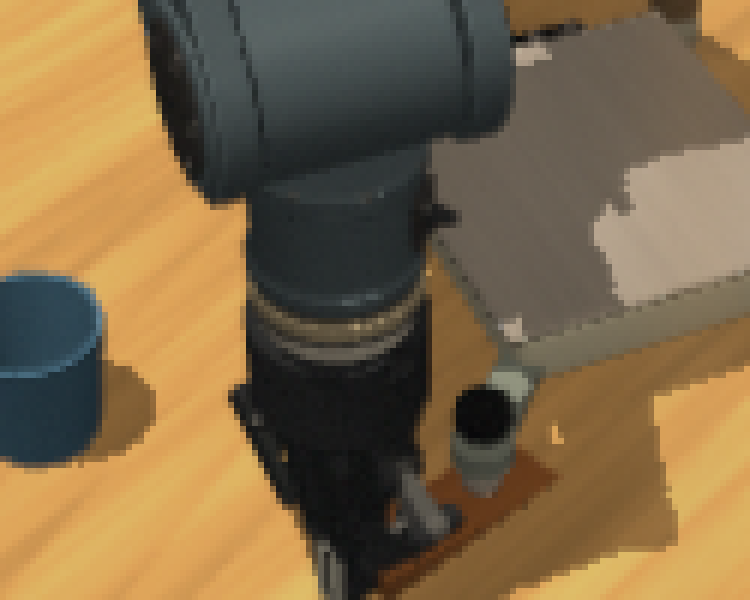

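View pics/t7.png

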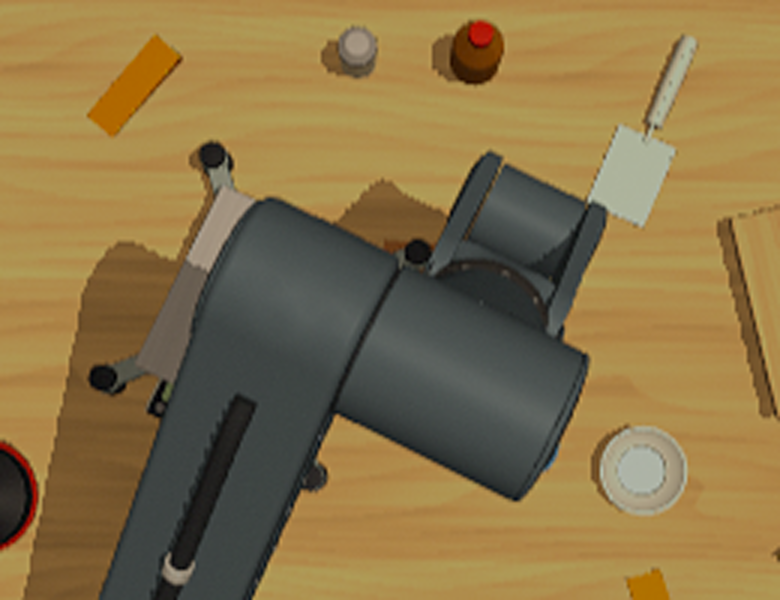

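Emit:
play_rows:
  steps:
    - [[0.0005, 0, 0, 0, 0, 0], [0.0005, 0, 0, 0, 0, 0]]

```text
t: 12.42
tcp_pos: [0.591, -0.1543, 0.027]
tool_rot: [0.735, 0.678, -0.0, 0.0]
force: [-0.7, -2.8, -0.7]
finger_gap: -0.003
```

Emit:
play_rows:
  steps:
    - [[0.0005, 0, 0, 0, 0, 0]]

```text
t: 12.55
tcp_pos: [0.591, -0.1538, 0.027]
tool_rot: [0.735, 0.678, -0.0, -0.0]
force: [0.7, -3.4, 0.2]
finger_gap: 0.003
```

Emit:
play_rows:
  steps:
    - [[0.0005, 0, 0, 0, 0, 0]]

```text
t: 12.68
tcp_pos: [0.5911, -0.1533, 0.027]
tool_rot: [0.735, 0.678, 0.0, 0.0]
force: [0.8, -3.2, -0.3]
finger_gap: -0.0
```

Emit:
play_rows:
  steps:
    - [[0.0005, 0, 0, 0, 0, 0]]

```text
t: 12.8
tcp_pos: [0.5911, -0.1528, 0.027]
tool_rot: [0.735, 0.678, -0.0, 0.0]
force: [0.5, -3.7, -0.3]
finger_gap: -0.0
```

Emit:
play_rows:
  steps:
    - [[0.0005, 0, 0, 0, 0, 0]]

```text
t: 12.92
tcp_pos: [0.5911, -0.1523, 0.027]
tool_rot: [0.735, 0.678, 0.0, 0.0]
force: [-1.1, -2.6, -1.0]
finger_gap: 0.001
```

Emit:
play_rows:
  steps:
    - [[-0.004, 0, 0, 0, 0, 0], [-0.01, 0, 0, 0, 0, 0], [-0.02, 0, 0, 0, 0, 0], [-0.03, 0, -0.01, 0, 0, 0], [-0.03, 0, -0.03, 0, 0, 0], [-0.04, -0.02, -0.04, 0, 0, 0], [-0.05, -0.03, -0.03, 0, 0, 0], [-0.05, -0.04, -0.03, 0, 0, 0], [-0.05, -0.045, -0.01, 0, 0, 0], [-0.04, -0.045, 0, 0, 0, 0]]

```text
t: 14.18
tcp_pos: [0.3947, -0.453, 0.1729]
tool_rot: [0.735, 0.678, -0.0, 0.002]
force: [1.1, -0.6, -0.4]
finger_gap: -0.0
```

Run:
```python
from h import *
from station import manip
from knobs import *
s,c,z=state(); print(s["t"],c.round(4),np.round(s["force"],2))
p=manip.snapshot("top"); np.savez("top8.npz",img=p["img"],K=p["K"],T=p["world_from_camera"])
cv2.imwrite("pics/t8.png",cv2.resize(p["img"][100:300,150:410],(0,0),fx=3,fy=3,interpolation=cv2.INTER_CUBIC)[:,:,::-1])
cv2.imwrite("pics/t8z.png",cv2.resize(p["img"][150:230,255:355],(0,0),fx=7,fy=7,interpolation=cv2.INTER_NEAREST)[:,:,::-1])
print(blobs(p,{"FR":(289,183.7),"FL":(221.2,151.5),"NL":(183.9,225.1),"NR":(253.7,258.5)}))
p=manip.snapshot("scene"); np.savez("scene8.npz",img=p["img"],K=p["K"],T=p["world_from_camera"])
print(blobs(p,EXP))
cv2.imwrite("pics/l8.png",cv2.resize(p["img"][140:270,235:375],(0,0),fx=5.6,fy=5.6/1.25*1,interpolation=cv2.INTER_NEAREST)[:,:,::-1])
cv2.imwrite("pics/l8z.png",cv2.resize(p["img"][215:285,240:330],(0,0),fx=8,fy=8,interpolation=cv2.INTER_NEAREST)[:,:,::-1])
```

```text
14.175 [ 0.3947 -0.453   0.1729 85.3544] [ 1.15 -0.63 -0.45]
{'FR': ([288.5, 183.7], [285, 180, 8, 8, 54]), 'FL': ([220.1, 151.7], [216, 148, 9, 10, 59]), 'NL': ([183.7, 225.4], [180, 222, 9, 8, 60]), 'NR': ([253.4, 258.6], [249, 255, 10, 9, 71])}
{'FR': ([290.3, 233.9], [286, 229, 10, 10, 75]), 'FRpadx': None, 'FL': ([362.6, 211.2], [359, 207, 8, 9, 60]), 'FLpad': ([360.1, 224.6], [356, 221, 10, 7, 37]), 'NR': ([257.3, 181.5], [254, 178, 8, 8, 56]), 'NRpad': ([258.0, 194.4], [254, 191, 9, 7, 45])}
```

View pics/t8.png

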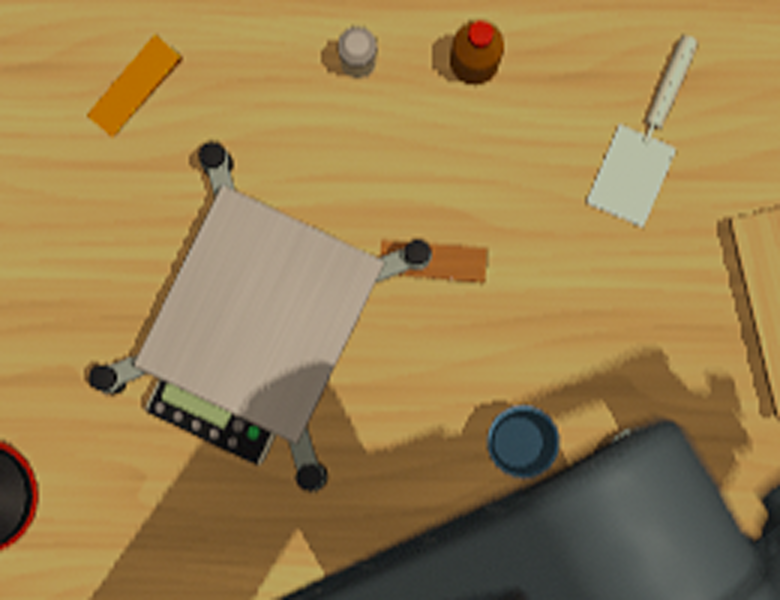

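View pics/t8z.png

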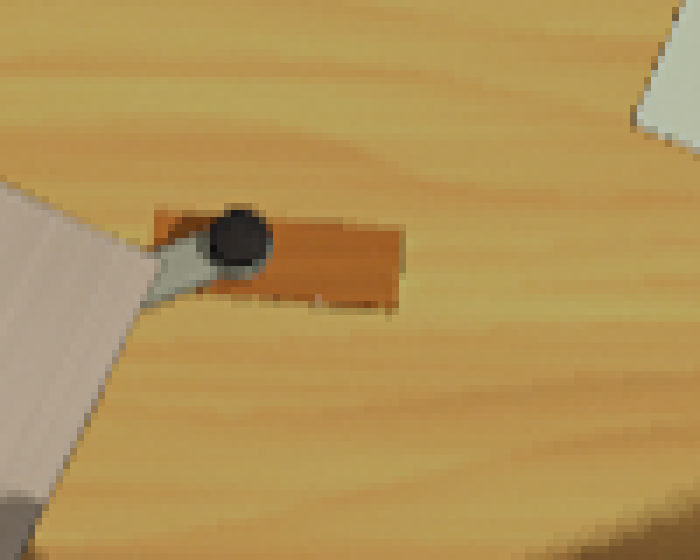

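View pics/l8z.png

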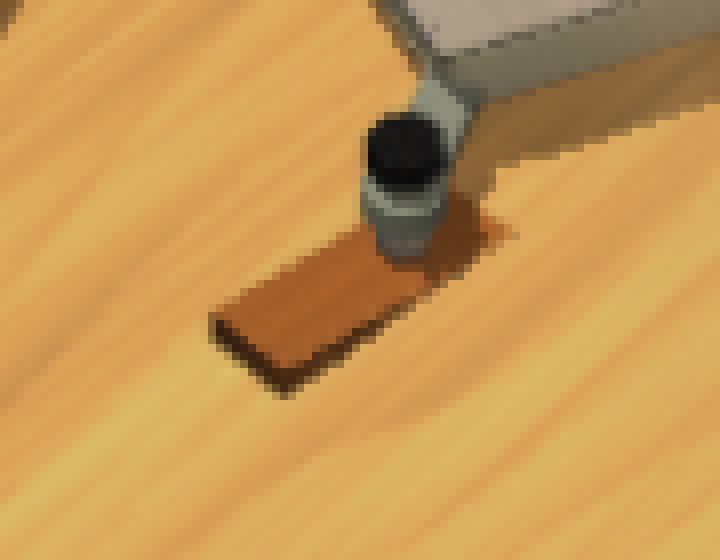

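```bash
cat > fit8.py <<'E'
from fitw import *
from knobs import *
from scipy.spatial.transform import Rotation as R
feet=np.array([[124,-114],[124,114],[-124,114],[-124,-114]])*1e-3
d=feet[0]/np.linalg.norm(feet[0]); ax=np.array([-d[1],d[0],0]); 
def go(n,lean0,lsig):
    t=load(f"top{n}.npz"); s=load(f"scene{n}.npz")
    bt=blobs(t,{"FR":(289,183.7),"FL":(221.2,151.5),"NL":(183.9,225.1),"NR":(253.7,258.5)}); bs=blobs(s,EXP)
    top=np.array([bt[k][0] for k in ("FR","FL","NL","NR")]); sc={0:bs["FR"][0],1:bs["FL"][0],3:bs["NR"][0]}
    def pts(p,z): return (R.from_euler('z',p[2])*R.from_rotvec(ax*p[3])).apply(np.c_[feet,np.full(4,z)])+[p[0],p[1],0]
    def res(p):
        r=[(proj(t,pts(p,.057))-top).ravel()]; X=pts(p,.0563)
        r+=[proj(s,X[i])[0]-sc[i] for i in sc]; return np.r_[np.concatenate(r),(p[3]-lean0)/lsig]
    f=least_squares(res,[.53,.085,-.43,lean0]); p=f.x
    b=(R.from_euler('z',p[2])*R.from_rotvec(ax*p[3])).apply([.124,-.114,.006])+[p[0],p[1],0]
    k=(R.from_euler('z',p[2])*R.from_rotvec(ax*p[3])).apply([-.124,.114,.062])+[p[0],p[1],0]
    print(n,"pose",p.round(4),"lean deg",np.degrees(p[3]).round(2),"ball",b.round(4),"knob",k.round(4),"rms",np.sqrt(np.mean(f.fun**2)).round(2)); return p,b,t,s
if __name__=="__main__":
    go(0,.037,.05); 
    p,b,t,s=go(8,.0,.05)
    tw=np.array([[405,230],[398,312],[153,210]])/7+[255,150]-.5; ti=[3,2,1]
    sw=np.array([[212,315],[287,370],[288,395],[515,232]])/8+[240,215]-.5; si=[2,3,4,1]
    # top view: heel upper (x larger) is y=-18 side
    for tag,wt,ws in (("both",1,1),("top",1,0),("scene",0,1)):
        g=least_squares(lambda q:np.r_[wt*(proj(t,wp(q,L[[3,2,1]]))-tw).ravel(),ws*(proj(s,wp(q,L[si]))-sw).ravel()],[.587,-.087,1.5])
        q=g.x; dv=b[:2]-q[:2]; c,sn=np.cos(q[2]),np.sin(q[2])
        print(tag,q.round(4),np.degrees(q[2]).round(1),"ball in wedge mm",((dv[0]*c+dv[1]*sn)*1e3).round(1),((-dv[0]*sn+dv[1]*c)*1e3).round(1),g.fun.round(1))
E
python3 fit8.py
```

```text
0 pose [ 0.532   0.0849 -0.4258  0.0385] lean deg 2.2 ball [ 5.979e-01 -7.020e-02 -5.000e-04] knob [0.4671 0.2377 0.0684] rms 0.19
8 pose [ 0.5323  0.0849 -0.4254  0.0038] lean deg 0.22 ball [ 0.5982 -0.0701  0.0054] knob [0.4665 0.2397 0.0626] rms 0.23
both [ 0.5948 -0.0859  1.4966] 85.7 ball in wedge mm 16.0 -2.2 [-0.5 -0.1 -0.5 -0.2 -0.1  0.2  0.  -0.3 -0.2  0.2 -0.3  0.8 -0.2  0.1]
top [ 0.5948 -0.0871  1.4917] 85.5 ball in wedge mm 17.2 -2.0 [-0.1  0.  -0.2 -0.1  0.3  0.1 -0.  -0.  -0.   0.  -0.   0.  -0.   0. ]
scene [ 0.5945 -0.085   1.5003] 86.0 ball in wedge mm 15.1 -2.6 [-0.  -0.  -0.  -0.  -0.   0.   0.2 -0.5 -0.   0.  -0.1  0.6 -0.1 -0.1]
```

Run:
```python
from h import *
s,c,z=state(); print(c.round(4))
g=np.array([.4665,.2397,.125,113.])
m=c+(g-c)*.5; m[2]=.17
e=rows(c,[c+(m-c)*k/8 for k in range(1,9)])
rows(e,[e+(g-e)*k/8 for k in range(1,9)])
```

```text
[ 0.3913 -0.4549  0.1719 84.9513]
[[[0.0437,0.0009,0.0002,0.0,0.0,-1.75],[0.0436,0.0022,0.0003,0.0,0.0,-1.76],[0.0435,0.0035,0.0002,0.0,0.0,-1.75],[0.0434,0.0049,0.0002,0.0,0.0,-1.75],[0.0432,0.0061,0.0003,0.0,0.0,-1.76],[0.043,0.0076,0.0002,0.0,0.0,-1.75],[0.0428,0.0088,0.0003,0.0,0.0,-1.75],[0.0425,0.0101,0.0002,0.0,0.0,-1.75]]]
end [ 0.4289 -0.1076  0.17   98.9713]
[[[0.0421,0.0114,0.0056,0.0,0.0,-1.75],[0.0418,0.0127,0.0056,0.0,0.0,-1.76],[0.0414,0.014,0.0057,0.0,0.0,-1.75],[0.0409,0.0152,0.0056,0.0,0.0,-1.75],[0.0404,0.0165,0.0056,0.0,0.0,-1.76],[0.04,0.0177,0.0056,0.0,0.0,-1.75],[0.0393,0.0189,0.0057,0.0,0.0,-1.76],[0.0388,0.0201,0.0056,0.0,0.0,-1.75]]]
end [  0.4665   0.2397   0.125  113.0013]
```

Emit:
play_rows:
  steps:
    - [[0.0437, 0.0009, 0.0002, 0, 0, -1.75], [0.0436, 0.0022, 0.0003, 0, 0, -1.76], [0.0435, 0.0035, 0.0002, 0, 0, -1.75], [0.0434, 0.0049, 0.0002, 0, 0, -1.75], [0.0432, 0.0061, 0.0003, 0, 0, -1.76], [0.043, 0.0076, 0.0002, 0, 0, -1.75], [0.0428, 0.0088, 0.0003, 0, 0, -1.75], [0.0425, 0.0101, 0.0002, 0, 0, -1.75]]

```text
t: 15.28
tcp_pos: [0.4316, -0.1008, 0.1696]
tool_rot: [0.646, 0.763, 0.0, 0.0]
force: [-0.2, 0.1, -0.4]
finger_gap: 0.001
```

Emit:
play_rows:
  steps:
    - [[0.0421, 0.0114, 0.0056, 0, 0, -1.75], [0.0418, 0.0127, 0.0056, 0, 0, -1.76], [0.0414, 0.014, 0.0057, 0, 0, -1.75], [0.0409, 0.0152, 0.0056, 0, 0, -1.75], [0.0404, 0.0165, 0.0056, 0, 0, -1.76], [0.04, 0.0177, 0.0056, 0, 0, -1.75], [0.0393, 0.0189, 0.0057, 0, 0, -1.76], [0.0388, 0.0201, 0.0056, 0, 0, -1.75], [0, 0, 0, 0, 0, 0], [0, 0, 0, 0, 0, 0]]

```text
t: 16.52
tcp_pos: [0.4657, 0.2454, 0.1243]
tool_rot: [0.548, 0.836, -0.0, -0.0]
force: [-0.7, -0.5, 0.2]
finger_gap: -0.002
```

Run:
```python
from h import *
s,c,z=state(); print(s["t"],c.round(4),z.round(4),np.round(s["force"],2))
rows(c,[[.4665,.2397,.1,113]])
```

```text
16.525 [  0.4657   0.2454   0.1243 113.4831] [-8.e-04 -4.e-04 -1.e+00] [-0.67 -0.46  0.21]
[[[-0.0056,-0.0016,0.0243,0.0,0.0,0.48]]]
end [4.665000e-01 2.397000e-01 1.000000e-01 1.130031e+02]
```

Emit:
play_rows:
  steps:
    - [[-0.0056, -0.0016, 0.012, 0, 0, 0.48], [0, 0, 0.012, 0, 0, 0], [0, 0, 0.006, 0, 0, 0], [0, 0, 0, 0, 0, 0], [0, 0, 0, 0, 0, 0]]

```text
t: 17.15
tcp_pos: [0.4669, 0.2399, 0.0944]
tool_rot: [0.552, 0.834, 0.0, 0.0]
force: [-0.1, 0.1, 0.5]
finger_gap: 0.001
```

```bash
python3 look.py 9 270 90 110 80 7;python3 - <<'E'
from h import *
from station import manip
p=manip.snapshot("top");cv2.imwrite("pics/t9.png",cv2.resize(p["img"][140:270,140:320],(0,0),fx=4,fy=4,interpolation=cv2.INTER_NEAREST)[:,:,::-1])
E
```

```text
17.15 [4.669000e-01 2.399000e-01 9.440000e-02 1.129799e+02] [ 1.e-04  1.e-04 -1.e+00] [-0.05  0.1   0.53]
```

View pics/l9.png

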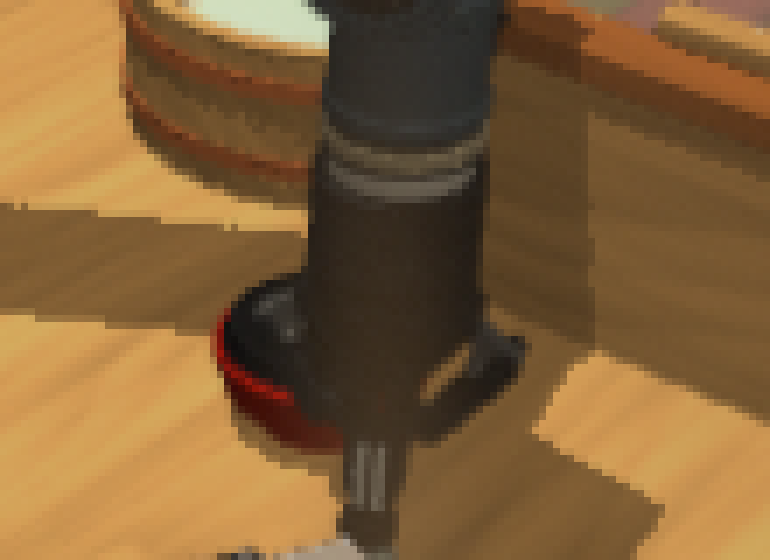

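View pics/t9.png

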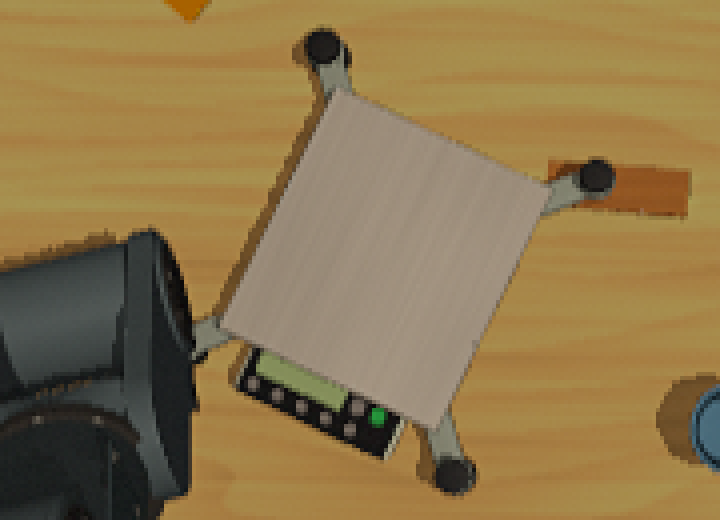

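Emit:
play_rows:
  steps:
    - [[0, 0, 0.002, 0, 0, 0], [0, 0, 0.002, 0, 0, 0], [0, 0, 0.001, 0, 0, 0], [0, 0, 0, 0, 0, 0]]

```text
t: 17.75
tcp_pos: [0.4667, 0.2399, 0.0893]
tool_rot: [0.552, 0.834, -0.0, -0.0]
force: [-0.2, -0.4, 0.2]
finger_gap: 0.001
```

Emit:
play_rows:
  steps:
    - [[0, 0, 0.0005, 0, 0, 0], [0, 0, 0.0005, 0, 0, 0]]

```text
t: 18.0
tcp_pos: [0.4668, 0.2399, 0.0884]
tool_rot: [0.552, 0.834, 0.0, -0.0]
force: [0.2, -0.2, 0.7]
finger_gap: -0.0
```

Emit:
play_rows:
  steps:
    - [[0, 0, 0.0005, 0, 0, 0]]

```text
t: 18.12
tcp_pos: [0.4668, 0.2399, 0.0879]
tool_rot: [0.552, 0.834, 0.0, 0.0]
force: [-0.2, -1.4, 0.8]
finger_gap: 0.0
```

Emit:
play_rows:
  steps:
    - [[0, 0, 0.0005, 0, 0, 0]]

```text
t: 18.25
tcp_pos: [0.4668, 0.2399, 0.0874]
tool_rot: [0.552, 0.834, 0.0, -0.0]
force: [-0.4, 0.4, -0.2]
finger_gap: 0.001
```

Emit:
play_rows:
  steps:
    - [[0, 0, 0.0003, 0, 0, 0]]

```text
t: 18.38
tcp_pos: [0.4668, 0.24, 0.0872]
tool_rot: [0.552, 0.834, 0.0, -0.0]
force: [-0.5, -0.4, 2.1]
finger_gap: 0.003
```

Emit:
play_rows:
  steps:
    - [[0, 0, 0.0003, 0, 0, 0]]

```text
t: 18.5
tcp_pos: [0.4668, 0.24, 0.0871]
tool_rot: [0.552, 0.834, 0.0, 0.0]
force: [-2.1, 0.5, 5.2]
finger_gap: -0.002
```

Emit:
play_rows:
  steps:
    - [[0, 0, 0.0003, 0, 0, 0]]

```text
t: 18.62
tcp_pos: [0.4667, 0.24, 0.0871]
tool_rot: [0.552, 0.834, 0.0, 0.0]
force: [-1.4, -0.1, 7.9]
finger_gap: -0.002
```

Emit:
play_rows:
  steps:
    - [[0, 0, 0.0003, 0, 0, 0]]

```text
t: 18.75
tcp_pos: [0.4668, 0.24, 0.087]
tool_rot: [0.552, 0.834, 0.0, 0.0]
force: [-1.8, 0.2, 9.7]
finger_gap: -0.001
```

Emit:
play_rows:
  steps:
    - [[0, 0, 0, 0, 0, 0], [0, 0, 0, 0, 0, 0], [0, 0, 0, 0, 0, 0], [0, 0, 0, 0, 0, 0]]

```text
t: 19.25
tcp_pos: [0.4668, 0.24, 0.087]
tool_rot: [0.552, 0.834, 0.0, 0.0]
force: [-2.6, 0.6, 8.7]
finger_gap: 0.002
```

Emit:
play_rows:
  steps:
    - [[0, 0, -0.001, 0, 0, 0], [0, 0, -0.002, 0, 0, 0], [0, 0, -0.01, 0, 0, 0], [0, 0, -0.03, 0, 0, 0], [0, 0, -0.04, 0, 0, 0], [0, 0, -0.04, 0, 0, 0], [0, 0, -0.04, 0, 0, 0], [0, 0, -0.03, 0, 0, 0], [0, 0, 0, 0, 0, 0], [0, 0, 0, 0, 0, 0]]

```text
t: 20.5
tcp_pos: [0.466, 0.2397, 0.2787]
tool_rot: [0.552, 0.834, -0.001, -0.0]
force: [-0.4, 0.5, -0.6]
finger_gap: 0.0
```

Emit:
play_rows:
  steps:
    - [[-0.03, -0.03, -0.02, 0, 0, 0], [-0.04, -0.04, 0, 0, 0, 0], [-0.04, -0.04, 0, 0, 0, 0], [-0.04, -0.04, 0, 0, 0, 0], [-0.04, -0.03, 0, 0, 0, 0], [-0.04, 0, 0, 0, 0, 0], [-0.04, 0, 0, 0, 0, 0], [-0.04, 0, 0, 0, 0, 0], [0, 0, 0, 0, 0, 0]]

```text
t: 21.62
tcp_pos: [0.4228, -0.118, 0.2979]
tool_rot: [0.553, 0.833, -0.0, -0.001]
force: [-0.8, -0.3, -0.1]
finger_gap: -0.003
```

```bash
python3 - <<'E'
from h import *
from station import manip
s,c,z=state(); print(s["t"],c.round(4),np.round(s["force"],2),np.abs(s["qd"]).max())
for n in ("top","scene"):
    p=manip.snapshot(n); np.savez(f"{n}10.npz",img=p["img"],K=p["K"],T=p["world_from_camera"])
    cv2.imwrite(f"pics/{n}10.png",cv2.resize(p["img"],(800,600))[:,:,::-1])
E
python3 -c "
from fit8 import *
go(8,0,.05)
try: go(10,0,.05)
except Exception as e: print(e)
s=load('scene10.npz'); print(blobs(s,EXP))
a=load('scene8.npz')['img'][225:268,262:310].astype(int);b=s['img'][225:268,262:310].astype(int);print('wedge area diff',np.abs(a-b).mean())"
```

```text
21.625 [  0.4228  -0.118    0.2979 112.7909] [-0.8  -0.32 -0.09] 0.06224229199899962
8 pose [ 0.5323  0.0849 -0.4254  0.0038] lean deg 0.22 ball [ 0.5982 -0.0701  0.0054] knob [0.4665 0.2397 0.0626] rms 0.23
10 pose [ 0.5325  0.085  -0.4271  0.0035] lean deg 0.2 ball [ 0.5981 -0.0701  0.0054] knob [0.4669 0.24   0.0626] rms 0.23
{'FR': ([290.3, 233.9], [286, 229, 10, 10, 75]), 'FRpadx': None, 'FL': ([362.5, 211.4], [359, 207, 8, 9, 62]), 'FLpad': ([360.1, 224.7], [356, 221, 10, 7, 38]), 'NR': ([257.4, 181.7], [254, 178, 8, 8, 53]), 'NRpad': ([258.2, 194.4], [254, 191, 9, 7, 45])}
wedge area diff 3.5883397932816536
```

View pics/top10.png

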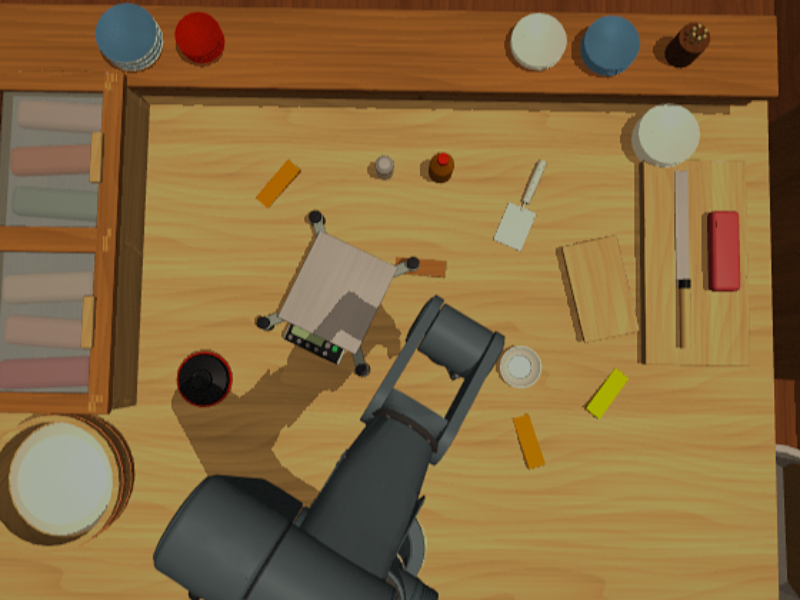

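View pics/scene10.png

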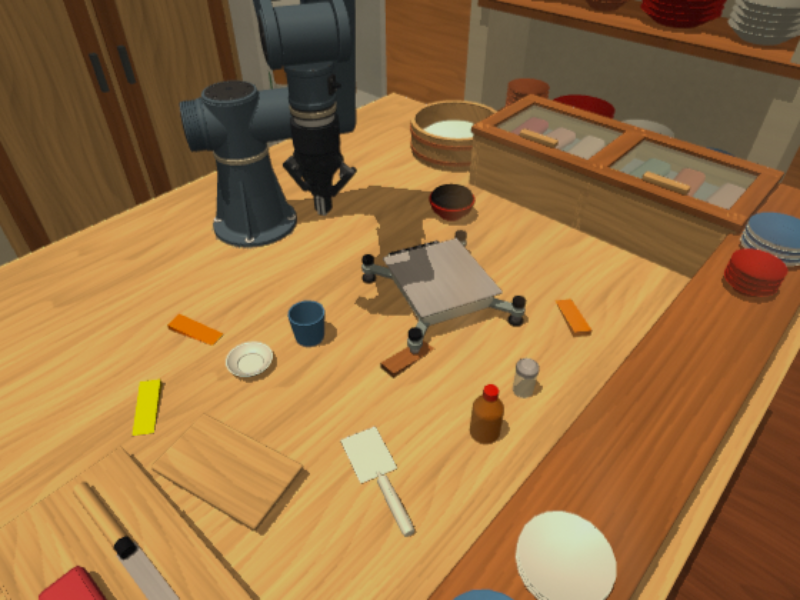

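```bash
python3 -c "
from station import manip
print(manip.sign_off())"
```

```text
the job is handed in; nothing more can be done
None
```

I pushed the brown wedge toe-first under the bare far-right foot with closed fingertips. I then backed off, pressed the near-left knob as the test, moved clear and handed the job in at about 22 s.

- **Push:** The force was about 3.5 N when the toe met the ball, then 2 to 4 N. The scale moved less than about 0.5 mm.
- **Wedge position:** Camera fits put the ball 16 mm ahead of the wedge centre, where the wedge is 6 mm thick. The two views gave 15.1 and 17.2 mm separately, so the position is good to about ±1 mm. The ball sits about 2 mm off the wedge's centre line.
- **Press test:** The knob met the fingertips at about 62 mm, its height when level. It took 2 to 10 N and gave at most about 0.2 mm, so there was no rocking.
- **Disagreement:** The picture fit still reads a lean of about 0.2°, compared with 2.2° at the start. That is within the measurement error, and the press test does not support it.
- **Not checked:** I never tested directly for a slightly too-thick wedge, since pressing this knob would not show it. The push force gave no clear jump near the end that would suggest one.
- **Surroundings:** In the last pictures I could see nothing else on the counter out of place, though I judged this by eye.

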